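Find the worn spring among three sharpening pads and push its tag down

TASK

The three sprung yellow sharpening pads on the bench look alike, but one has a worn, soft spring. Going from the robot's left to its right, press each pad down with the fingertips until it plainly gives and let it come back up; after that, push the red tag on the softest pad's cradle fully down, leave the other two tags up, and move clear. Only touch and press: do not pick the pads out of their cradles, and leave the tools around them alone.

Things in the scene. Friction and masses are not known exactly. Their poses are not given: they have to be found in the camera images.
- cradle_left: the left one (as the robot sees it, left = larger y) of three like black plastic cradles screwed to the bench side by side, 190 long (x) x 96 wide (y), deck top 20 mm up; a round sprung sharpening pad unit is seated in it. Origin: centre of the underside; z up, x along its length towards its tag; turned up to 0.25 rad.
- pad_place_left (a point): centre of the top face of the pad seated in cradle_left, as it is when not pressed: a flat disc, steel face with yellow dots and yellow rim, 80 diameter x 12 mm thick, on springs over a black base 80 diameter that stands loose between four low cleats; 27.5 mm from the cradle's origin towards -x, 72 mm above the bench. The point stays with the cradle and does not follow the pad.
- tag_left_top (a point): centre of the top face of cradle_left's tag: a red plastic cap 28 (cradle x) x 40 (y) x 8 mm on a stem above a grey housing (56 wide, top at 66 mm) at the far end of the cradle, 72 mm from its origin towards +x, 45 mm clear of the pad's edge; top 90 mm above the bench when up, 76 mm when fully down. It moves with the tag.
- tag_left (a joint): how far cradle_left's tag is pushed down (m): 0 to 0.002 at the start (up), 0.014 fully down at the stop. It moves straight down against about 3 N of friction and stays where it is left.
- cradle_middle: the middle one (as the robot sees it, left = larger y) of three like black plastic cradles screwed to the bench side by side, 190 long (x) x 96 wide (y), deck top 20 mm up; a round sprung sharpening pad unit is seated in it. Origin: centre of the underside; z up, x along its length towards its tag; turned up to 0.25 rad.
- pad_place_middle (a point): centre of the top face of the pad seated in cradle_middle, as it is when not pressed: a flat disc, steel face with yellow dots and yellow rim, 80 diameter x 12 mm thick, on springs over a black base 80 diameter that stands loose between four low cleats; 27.5 mm from the cradle's origin towards -x, 72 mm above the bench. The point stays with the cradle and does not follow the pad.
- tag_middle_top (a point): centre of the top face of cradle_middle's tag: a red plastic cap 28 (cradle x) x 40 (y) x 8 mm on a stem above a grey housing (56 wide, top at 66 mm) at the far end of the cradle, 72 mm from its origin towards +x, 45 mm clear of the pad's edge; top 90 mm above the bench when up, 76 mm when fully down. It moves with the tag.
- tag_middle (a joint): how far cradle_middle's tag is pushed down (m): 0 to 0.002 at the start (up), 0.014 fully down at the stop. It moves straight down against about 3 N of friction and stays where it is left.
- cradle_right: the right one (as the robot sees it, left = larger y) of three like black plastic cradles screwed to the bench side by side, 190 long (x) x 96 wide (y), deck top 20 mm up; a round sprung sharpening pad unit is seated in it. Origin: centre of the underside; z up, x along its length towards its tag; turned up to 0.25 rad.
- pad_place_right (a point): centre of the top face of the pad seated in cradle_right, as it is when not pressed: a flat disc, steel face with yellow dots and yellow rim, 80 diameter x 12 mm thick, on springs over a black base 80 diameter that stands loose between four low cleats; 27.5 mm from the cradle's origin towards -x, 72 mm above the bench. The point stays with the cradle and does not follow the pad.
- tag_right_top (a point): centre of the top face of cradle_right's tag: a red plastic cap 28 (cradle x) x 40 (y) x 8 mm on a stem above a grey housing (56 wide, top at 66 mm) at the far end of the cradle, 72 mm from its origin towards +x, 45 mm clear of the pad's edge; top 90 mm above the bench when up, 76 mm when fully down. It moves with the tag.
- tag_right (a joint): how far cradle_right's tag is pushed down (m): 0 to 0.002 at the start (up), 0.014 fully down at the stop. It moves straight down against about 3 N of friction and stays where it is left.
- pad_p (a joint): how far this one of the three like pads is pressed down (m): 0 at rest (top), 0.014 at the bottom stop; its springs return it when let go. The three pads are seated in the three cradles in any order, so only pressing shows which pad is in which cradle. The first 1.5 N does not move a pad, then it sinks in proportion to the push: at 6 N two of the pads have sunk only about 4 to 7 mm, the softest 13 mm or more.
- pad_q (a joint): how far this one of the three like pads is pressed down (m): 0 at rest (top), 0.014 at the bottom stop; its springs return it when let go. The three pads are seated in the three cradles in any order, so only pressing shows which pad is in which cradle. The first 1.5 N does not move a pad, then it sinks in proportion to the push: at 6 N two of the pads have sunk only about 4 to 7 mm, the softest 13 mm or more.
- pad_r (a joint): how far this one of the three like pads is pressed down (m): 0 at rest (top), 0.014 at the bottom stop; its springs return it when let go. The three pads are seated in the three cradles in any order, so only pressing shows which pad is in which cradle. The first 1.5 N does not move a pad, then it sinks in proportion to the push: at 6 N two of the pads have sunk only about 4 to 7 mm, the softest 13 mm or more.
- glue: white glue bottle, 36 diameter x 95 mm tall, standing between two cradles; origin at the centre of its underside; to be left alone.
- pencil: mechanical pencil, 10 diameter x 142 mm, lying between two cradles; origin under its middle, x along it; to be left alone.
- chisel: chisel with a wooden handle, 262 long x 26 mm, lying beyond the cradles; origin under its middle, x towards the blade; to be left alone.
- square: combination square: 300 x 25 mm steel rule lying in a blue head, 20 mm high, beyond the cradles; origin under the rule, 30 mm from the head, x along the rule; to be left alone.
- plane: hand plane with wooden handles, 250 x 62 x 130 mm, at the robot's left; origin: centre of the underside; to be left alone.
- stain_can: red tin, 86 diameter x 110 mm, at the robot's right; origin: centre of the underside; to be left alone.
- mallet: wooden mallet lying down, 280 x 120 x 80 mm, at the robot's right; origin under its handle, x towards the head; to be left alone.
Things that resemble listed ones, but are neither listed nor needed, are in the scene too. Leave any orange look-alike of the part that bears pad_r alone.

How it is judged:
By the outcome, as a careful person would: the job done as asked, in the order asked, and still so for the second after the job is handed in, with the robot touching nothing.
It also fails if it takes over 58 s, if anything falls off the work surface, if the arm or the gripper's body presses on something with over 40 N, if the wrist force passes 120 N, or if a joint passes its speed limit or range.

ROBOT

A 6-joint arm with a two-finger parallel gripper is mounted at the origin on the work surface. World frame = base frame: x ahead of the robot, y to its left, z up, the work surface at z = 0. Lengths are in mm, angles in rad, forces in N, time in s.
With the tool pointing down it reaches from about 350 to 775 mm from the base axis. Payload 7.3 kg.
Tool frame: the origin (TCP) lies on the centre line of the jaws, within the pads' length; the fingertips stand 22 mm ahead of it and the grasp point (between the pads) lies 3 mm ahead of it; z points along the fingers, y is the direction in which the jaws open and shut (so a half turn about z gives the same grasp; the last joint's range is limited). The gripper opens to 92 mm and grips with 3 to 60 N. Pads are 19 mm wide; open, the fingers measure 130 mm over their backs; the gripper's body (75 mm by 190 mm) begins 47 mm behind the grasp point.
Start: joints at [1.124, 0.342, 1.524, -0, 1.275, -0.146], TCP at [155.534, 501.45, 248.741] pointing down, gripper open.
Joint ranges: [-2.53, 2.53], [-0.77, 2.02], [0.04, 2.7], [-1, 4.14], [0.28, 2.66], [-3.11, 3.11]. Speed limits (rad/s): [2.57, 2.57, 3.14, 3.14, 3.14, 3.14].

INTERFACE

Orientations are given as [roll, pitch, yaw] about the fixed x, y, z axes, in that order (R = Rz(yaw) Ry(pitch) Rx(roll)).
In Python, from plant import get_obs, capture, bot, spot_in gives the robot as it stands.
- The arm moves only by the shell command python3 -m handwheel 'ROWS' [OPENING]. ROWS is JSON, a list of rows, each a list of 2 entries, a list of its own where there are three numbers: the shift along the world's x, y, z in mm, then the turn, a rotation vector about the world's x, y, z in rad. In form: [[[x, y, z], [wx, wy, wz]], ...]. A call has 1 to 12 rows; each row shifts and turns the commanded pose from where the row before left it; what a row does not reach is not made up. A row lasts 1/8 s, in which the tool goes at most 62.5 mm and 10.7 degrees, less where a joint would pass 70% of its speed; a pose out of reach is approached as far as the arm can. A call is refused whole if a number of a shift passes 62.5 or a number of a turn 0.188, either way. A call with a gripper value outside its range is refused whole. OPENING is the closure, from 0 (fully open) to 1 (shut), set as the call begins (- or left out, the last holds). The fingers move at their own pace and stop on an object; the grip force is fixed at half the most. Time passes only in rows, so rows that do not move let the fingers close. It gives the time, the measured TCP pose, the force and the opening at its end, in the units of the state.
- get_obs(): the state, without advancing time (a new reading comes with each control period).
- capture(name): name is "scene" or "top" or "wrist"; returns a dict with "img" (384x512x3 uint8, red, green, blue), "fx", "fy", "cx", "cy" (pixels), "cam_to_world" (4x4, takes a point from camera to world coordinates). Camera axes: x right, y up, looking along -z (the intrinsics and any distortion apply to the point x, -y, -z); pixel columns grow to the right and rows downward; lengths in mm; the calibration is good to about 2 mm. A picture is of the moment at which its call begins. There is no depth.
- bot.close_job(): hands the job in, once; it reports no verdict.
Trained networks look in the newest picture that a camera, given by its name, has taken for a name from the list of things; names that differ only in an ending like _2 or _b are one class to them, and where a whole thing is asked for, a point or a joint stands for the part that bears it (a point fixed in the world has none). Each returns a list of dicts, best first, with "score" (0 to 1); they miss things now and then, are a little off and sometimes report something else, mostly with a low value. They report only what shows in the picture. A call takes as long as a camera call. They do not tell look-alikes from the thing itself.
- spot_in(thing, camera): "xyz" ([x, y, z] in mm, in the coordinates of the camera as it stood for that picture, good to about 4 mm: the middle of the surface that is visible of it).
The state is a dict: "time": time; "joint_positions": joint angles; "dq": joint speeds; "tau": joint torques, N m; "tool_pos": TCP position; "tcp_rot": TCP orientation; "contact_force": force on the tool from outside, world axes, zero at the start; "moment": the same for the moment, N m; "grip_width": finger opening in mm.
Only numpy, scipy, OpenCV 4.12 (cv2) and the standard library are available. Lean on these libraries where they do the work, as an engineer would, in place of code of your own. Each camera call takes 0.05 s, during which the arm holds its last target. There are 200 camera calls.

## Working session

There is one attempt and no reset: what is moved stays moved. The work goes in short steps, Python scripts to look and compute and a shell command to move; the robot and the scene stay as the last step left them, time stands still between calls to the robot, and variables do not carry over. Pictures are saved under pics/ and viewed, about 8 in all and at most 12, crops included, and the job is handed in when it is done.

```bash
mkdir -p pics; ls; cat > h.py <<'E'
import numpy as np, cv2
from plant import get_obs, capture, bot, spot_in
def cap(c,n=None):
    d=capture(c)
    if n: cv2.imwrite(f'pics/{n}.png',d['img'][:,:,::-1])
    return d
def spots(d,c,things):
    for t in things:
        for r in spot_in(t,c)[:5]:
            p=np.array(r['xyz']); M=np.array(d['cam_to_world'])
            w=M[:3,:3]@p+M[:3,3]
            uv=(d['cx']+d['fx']*p[0]/-p[2], d['cy']-d['fy']*p[1]/-p[2])
            print(t,round(r['score'],2),w.round(0),np.round(uv))
def ray(d,u,v,z):
    M=np.array(d['cam_to_world']); r=M[:3,:3]@np.array([(u-d['cx'])/d['fx'],-(v-d['cy'])/d['fy'],-1])
    return M[:3,3]+r*(z-M[2,3])/r[2]
E
python3 - <<'E'
from h import *
o=get_obs();print({k:np.round(v,3) for k,v in o.items()})
d=cap('top','top1'); print([k for k in d if k!='img'],np.array(d['cam_to_world']).round(2),d['fx'],d['cx'],d['cy'])
spots(d,'top',['cradle_left','tag_left_top','pad_p','glue'])
d=cap('scene','scene1')
spots(d,'scene',['tag_left_top','pad_p'])
a=cv2.imread('pics/top1.png');cv2.imwrite('pics/top1b.png',cv2.resize(a,(800,600)))
E
```

```text
pics
{'time': np.float64(0.0), 'joint_positions': array([ 1.124,  0.343,  1.525, -0.   ,  1.275, -0.146]), 'dq': array([ 0.001, -0.001,  0.001, -0.001,  0.001, -0.   ]), 'tau': array([-3.0000e-03, -4.3122e+01, -2.4423e+01,  7.2000e-02,  5.6000e-02,
       -0.0000e+00]), 'tool_pos': array([155.378, 501.097, 248.052]), 'tcp_rot': array([-3.14 , -0.   ,  2.841]), 'contact_force': array([ 0.003,  0.433, -0.386]), 'moment': array([-0.012, -0.056,  0.016]), 'grip_width': np.float64(92.041)}
['fx', 'fy', 'cx', 'cy', 'cam_to_world'] [[-1.00000e-02  9.90000e-01 -1.40000e-01  3.29830e+02]
 [-1.00000e+00 -1.00000e-02 -1.00000e-02  6.30000e-01]
 [-1.00000e-02  1.40000e-01  9.90000e-01  1.53878e+03]
 [ 0.00000e+00  0.00000e+00  0.00000e+00  1.00000e+00]] 433.4798869563317 263.7024118526067 191.16152803174145
cradle_left 0.93 [578. 262.  20.] [194. 182.]
tag_left_top 0.69 [565. -19.  23.] [273. 185.]
tag_left_top 0.49 [625. 274.  89.] [187. 165.]
pad_p 0.92 [ 295. -333.   53.] [367. 261.]
pad_p 0.85 [ 319. -205.   57.] [329. 254.]
pad_p 0.82 [ 471. -249.   75.] [341. 209.]
pad_p 0.77 [523. 263.  70.] [191. 196.]
pad_p 0.74 [ 459. -390.   59.] [382. 212.]
glue 0.61 [464. 136.  69.] [228. 212.]
tag_left_top 0.44 [ 295. -485.   53.] [209. 129.]
tag_left_top 0.41 [625. 282.  88.] [290. 250.]
pad_p 0.84 [529. 266.  73.] [308. 235.]
pad_p 0.75 [518. -15.  73.] [245. 193.]
pad_p 0.71 [ 295. -479.   54.] [209. 129.]
pad_p 0.69 [ 461. -388.   56.] [191. 151.]
pad_p 0.68 [ 328. -207.   50.] [247. 156.]
```

View pics/top1b.png

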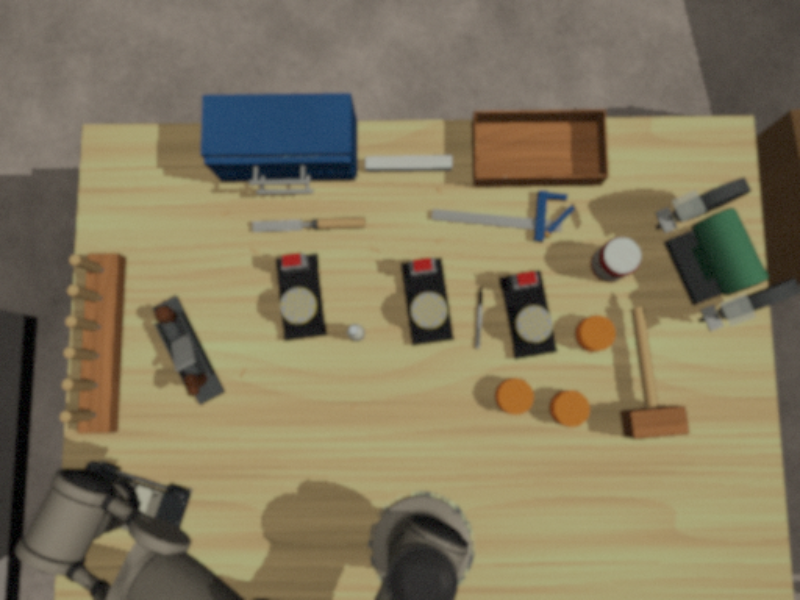

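View pics/scene1.png

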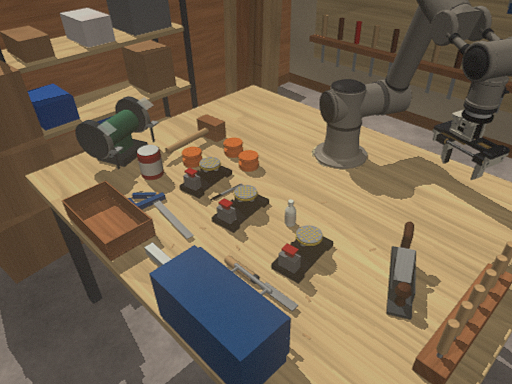

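The three seated pads are at (298,306), (429,310) and (534,324) in the enlarged top view, with red tags at (292,261), (423,266) and (527,279). The three orange discs at (596,333), (514,397) and (570,408) are look-alikes, have no cradle and don't fit the description. Next I'll measure the positions.

```bash
python3 - <<'E'
from h import *
d=cap('top'); im=d['img']; hsv=cv2.cvtColor(im,cv2.COLOR_RGB2HSV).astype(int)
s=.64
for n,(pu,pv),(tu,tv) in [('L',(298,306),(292,261)),('M',(429,310),(423,266)),('R',(534,324),(527,279))]:
    pu,pv,tu,tv=[x*s for x in(pu,pv,tu,tv)]
    V,U=np.mgrid[:384,:512]
    near=lambda u,v,r:(abs(U-u)<r)&(abs(V-v)<r)
    m=near(tu,tv,12)&((hsv[...,0]<8)|(hsv[...,0]>172))&(hsv[...,1]>150)&(hsv[...,2]>90)
    p=near(pu,pv,15)&(hsv[...,2]>95)
    k,lab,st,c=cv2.connectedComponentsWithStats(p.astype(np.uint8))
    i=1+np.argmin(np.hypot(*(c[1:]-[pu,pv]).T)+1e3*(st[1:,4]<100)); 
    T=ray(d,U[m].mean(),V[m].mean(),89);P=ray(d,*c[i],72)
    e=T-P;print(n,'tag',T.round(1),m.sum(),'pad',P.round(1),st[i],'dist',np.hypot(*e[:2]).round(1),'yaw',np.arctan2(e[1],e[0]).round(3))
d=cap('scene');spots(d,'scene',['pad_p','pad_place_left','tag_left_top','tag_middle_top','tag_right_top'])
E
```

```text
L tag [622.2 276.3  89. ] 70 pad [522.  271.5  72. ] [176 181  27  30 536] dist 100.3 yaw 0.048
M tag [607.9  -9.5  89. ] 70 pad [512.  -30.7  72. ] [263 184  27  30 525] dist 98.2 yaw 0.217
R tag [ 575.4 -234.3   89. ] 76 pad [ 479.8 -260.3   72. ] [330 193  27  30 553] dist 99.1 yaw 0.265
pad_p 0.95 [530. 268.  71.] [308. 236.]
pad_p 0.89 [514. -15.  69.] [246. 193.]
pad_p 0.79 [ 484. -239.   71.] [210. 164.]
pad_p 0.67 [ 328. -204.   49.] [248. 156.]
pad_p 0.62 [ 303. -323.   47.] [232. 144.]
pad_place_left 0.73 [624. 292.  22.] [293. 269.]
pad_place_left 0.64 [477. 153.  46.] [291. 216.]
pad_place_left 0.29 [ 571. -216.   19.] [197. 188.]
tag_right_top 0.6 [ 580. -230.   87.] [190. 172.]
```

```bash
python3 -m handwheel '[[[46,-30,0],[0,0,0]],[[46,-30,0],[0,0,0]],[[46,-30,0],[0,0,0]],[[46,-30,0],[0,0,0]],[[46,-30,0],[0,0,0]],[[46,-30,0],[0,0,0]],[[46,-30,0],[0,0,0]],[[0,0,0],[0,0,0]],[[0,0,0],[0,0,0]]]' 1
```

```text
time: 1.88
tool_pos: [477.1, 291.5, 248.5]
tcp_rot: [-3.142, -0.001, 2.84]
contact_force: [-0.4, 1.0, -0.4]
grip_width: 6.5
```

```bash
python3 - <<'E'
from h import *
d=cap('wrist','w1'); spots(d,'wrist',['pad_p','tag_left_top','cradle_left','glue'])
d=cap('top')
for u,v in [(298,306),(429,310),(534,324)]: print(ray(d,u*.64,v*.64,72).round(1))
for u,v in [(292,261),(423,266),(527,279)]: print(ray(d,u*.64,v*.64,90).round(1))
E
```

```text
pad_p 0.79 [513. 269.  69.] [245. 214.]
pad_p 0.76 [493.  10.  65.] [ 20. 261.]
tag_left_top 0.47 [428. 518.  29.] [448.  61.]
cradle_left 0.91 [475. 266.  20.] [234. 171.]
[521.5 262.2  72. ]
[509.2 -24.1  72. ]
[ 475.8 -251.6   72. ]
[618.2 273.3  90. ]
[603.5 -12.1  90. ]
[ 572.  -236.9   90. ]
```

View pics/w1.png

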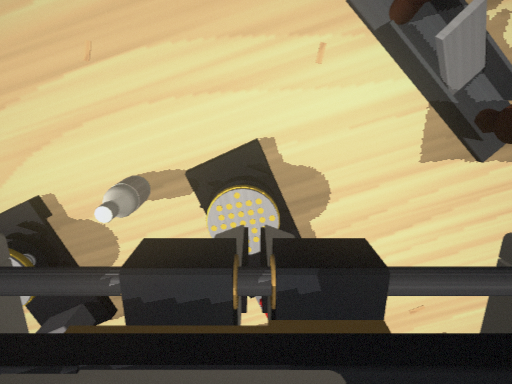

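The wrist view shows the left pad at (243,221), around (520,265) in world coordinates. The glue bottle is at (120,200). I'll go above the left pad.

```bash
python3 -m handwheel '[[[14,-9,-28],[0,0,0]],[[14,-9,-30],[0,0,0]],[[15,-9,-30],[0,0,0]],[[0,0,-30],[0,0,0]],[[0,0,-20],[0,0,0]],[[0,0,-5],[0,0,0]],[[0,0,0],[0,0,0]],[[0,0,0],[0,0,0]]]'
python3 - <<'E'
from h import *
d=cap('scene','s2')
im=d['img'][150:290,190:370,::-1];cv2.imwrite('pics/s2c.png',cv2.resize(im,None,fx=4,fy=4,interpolation=2))
E
```

```text
time: 3.18
tool_pos: [521.0, 264.8, 106.9]
tcp_rot: [3.14, 0.002, 2.841]
contact_force: [-0.0, -0.2, 0.1]
grip_width: 0.7
```

View pics/s2c.png

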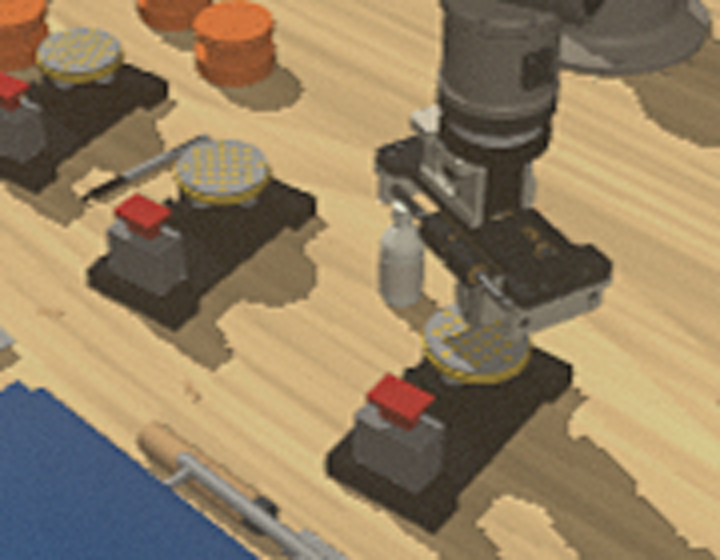

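The crop shows the closed fingertips over the left pad. The glue bottle at crop (402,260) is 95 mm tall, lower than the gripper body, which stays above z≈125. Now I'll press the left pad.

```bash
for i in 1; do python3 -m handwheel '[[[0,0,-6],[0,0,0]],[[0,0,-5],[0,0,0]],[[0,0,-2],[0,0,0]],[[0,0,0],[0,0,0]]]'; python3 -m handwheel '[[[0,0,-2],[0,0,0]],[[0,0,-1],[0,0,0]],[[0,0,0],[0,0,0]]]';python3 -m handwheel '[[[0,0,-2],[0,0,0]],[[0,0,-1],[0,0,0]],[[0,0,0],[0,0,0]]]'; done
```

```text
time: 3.72
tool_pos: [520.5, 264.4, 92.8]
tcp_rot: [-3.142, -0.0, 2.841]
contact_force: [-1.6, 0.1, 3.1]
grip_width: 0.5
time: 4.1
tool_pos: [520.5, 264.4, 90.1]
tcp_rot: [3.141, 0.0, 2.841]
contact_force: [-2.8, -0.9, 6.6]
grip_width: 0.6
time: 4.47
tool_pos: [520.5, 264.4, 87.6]
tcp_rot: [3.141, 0.0, 2.841]
contact_force: [-3.6, -2.2, 9.7]
grip_width: 0.4
```

The slope is about 1.2 N/mm, so this pad is stiff. One more 2 mm step, then back up and over to the middle pad at about (512,-22).

```bash
python3 -m handwheel '[[[0,0,-2],[0,0,0]],[[0,0,0],[0,0,0]],[[0,0,0],[0,0,0]]]'; python3 -m handwheel '[[[0,0,5],[0,0,0]],[[0,0,10],[0,0,0]],[[0,0,20],[0,0,0]],[[0,0,40],[0,0,0]],[[0,0,30],[0,0,0]],[[0,-40,0],[0,0,0]],[[0,-40,0],[0,0,0]],[[0,-20,0],[0,0,0]],[[0,0,0],[0,0,0]],[[0,0,0],[0,0,0]]]'
python3 - <<'E'
from h import *
d=cap('wrist','w2'); spots(d,'wrist',['pad_p','tag_left_top'])
d=cap('scene','s3');spots(d,'scene',['pad_p','tag_left_top'])
E
```

```text
time: 4.85
tool_pos: [520.5, 264.5, 85.9]
tcp_rot: [3.141, 0.0, 2.841]
contact_force: [-4.8, -1.7, 11.0]
grip_width: 0.5
time: 6.1
tool_pos: [520.6, 165.4, 189.7]
tcp_rot: [3.141, -0.0, 2.841]
contact_force: [0.4, 0.5, 0.1]
grip_width: 0.2
pad_p 0.86 [521. 261.  67.] [365. 160.]
pad_p 0.68 [502. -16.  68.] [ 52. 232.]
tag_left_top 0.67 [612. 279.  93.] [419. 264.]
pad_p 0.85 [528. 265.  72.] [308. 234.]
pad_p 0.78 [515. -17.  73.] [245. 192.]
pad_p 0.68 [ 483. -239.   72.] [210. 164.]
pad_p 0.65 [ 327. -205.   51.] [248. 156.]
pad_p 0.53 [ 467. -386.   55.] [190. 152.]
tag_left_top 0.64 [624. 280.  92.] [290. 249.]
```

View pics/w2.png

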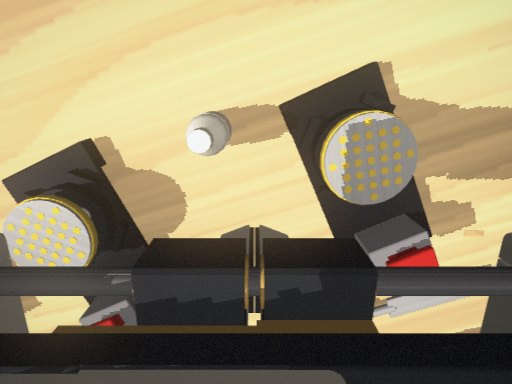

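The left pad is back up at (368,157) and still seated; glue is upright at (208,135) and the middle pad is at (45,245). The estimates agree on about (510,-19), well within the 40 mm pad radius.

```bash
python3 -m handwheel '[[[-3,-45,0],[0,0,0]],[[-3,-46,0],[0,0,0]],[[-2,-46,0],[0,0,0]],[[-2,-40,-10],[0,0,0]],[[0,-7,-30],[0,0,0]],[[0,0,-30],[0,0,0]],[[0,0,-12],[0,0,0]],[[0,0,0],[0,0,0]],[[0,0,0],[0,0,0]]]'
python3 -m handwheel '[[[0,0,-6],[0,0,0]],[[0,0,-5],[0,0,0]],[[0,0,-2],[0,0,0]],[[0,0,0],[0,0,0]]]'; python3 -m handwheel '[[[0,0,-2],[0,0,0]],[[0,0,-1],[0,0,0]],[[0,0,0],[0,0,0]]]';python3 -m handwheel '[[[0,0,-2],[0,0,0]],[[0,0,-1],[0,0,0]],[[0,0,0],[0,0,0]]]'
```

```text
time: 7.52
tool_pos: [511.3, -19.4, 108.8]
tcp_rot: [3.141, 0.002, 2.841]
contact_force: [-0.1, -0.2, 0.4]
grip_width: 0.3
time: 8.02
tool_pos: [510.5, -19.5, 94.6]
tcp_rot: [3.142, -0.0, 2.841]
contact_force: [1.3, -0.3, 0.7]
grip_width: -0.1
time: 8.4
tool_pos: [510.7, -19.6, 91.9]
tcp_rot: [3.141, 0.0, 2.841]
contact_force: [-0.4, -0.7, 1.9]
grip_width: 0.6
time: 8.78
tool_pos: [510.7, -19.6, 88.8]
tcp_rot: [3.141, 0.0, 2.841]
contact_force: [-0.1, -0.0, 2.7]
grip_width: 0.5
```

```bash
python3 -m handwheel '[[[0,0,-2],[0,0,0]],[[0,0,-2],[0,0,0]],[[0,0,0],[0,0,0]],[[0,0,0],[0,0,0]]]'; python3 -m handwheel '[[[0,0,5],[0,0,0]],[[0,0,10],[0,0,0]],[[0,0,20],[0,0,0]],[[0,0,40],[0,0,0]],[[0,0,20],[0,0,0]],[[-8,-40,0],[0,0,0]],[[-8,-40,0],[0,0,0]],[[0,-20,0],[0,0,0]],[[0,0,0],[0,0,0]],[[0,0,0],[0,0,0]]]'
python3 - <<'E'
from h import *
d=cap('wrist','w3'); spots(d,'wrist',['pad_p','tag_left_top'])
E
```

```text
time: 9.28
tool_pos: [510.7, -19.6, 84.8]
tcp_rot: [3.141, 0.0, 2.841]
contact_force: [0.1, 0.1, 4.3]
grip_width: 0.6
time: 10.52
tool_pos: [494.5, -118.6, 179.6]
tcp_rot: [3.141, -0.001, 2.841]
contact_force: [0.5, 1.0, 0.1]
grip_width: 0.2
pad_p 0.73 [ 336. -210.   48.] [79. 35.]
pad_p 0.66 [508. -24.  69.] [372. 179.]
pad_p 0.62 [ 471. -250.   74.] [ 92. 218.]
tag_left_top 0.51 [ 482. -137.    7.] [233. 172.]
```

View pics/w3.png

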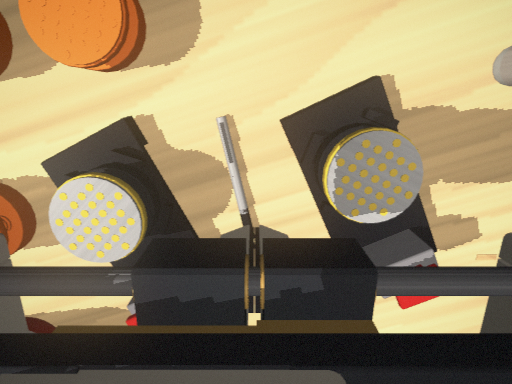

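The middle pad is soft: 4.3 N at about 9 mm. It is back up at (373,176), and the yellow right pad at (97,218) is in its cradle; the orange disc at (80,35) is not. Next, the right pad at about (475,-247).

```bash
python3 -m handwheel '[[[-6,-43,0],[0,0,0]],[[-6,-43,0],[0,0,0]],[[-7,-42,-15],[0,0,0]],[[0,0,-28],[0,0,0]],[[0,0,-22],[0,0,0]],[[0,0,-8],[0,0,0]],[[0,0,0],[0,0,0]],[[0,0,0],[0,0,0]]]'
python3 -m handwheel '[[[0,0,-6],[0,0,0]],[[0,0,-5],[0,0,0]],[[0,0,-2],[0,0,0]],[[0,0,0],[0,0,0]]]'; python3 -m handwheel '[[[0,0,-2],[0,0,0]],[[0,0,-1],[0,0,0]],[[0,0,0],[0,0,0]]]';python3 -m handwheel '[[[0,0,-2],[0,0,0]],[[0,0,-1],[0,0,0]],[[0,0,0],[0,0,0]]]'
```

```text
time: 11.68
tool_pos: [476.2, -247.6, 107.7]
tcp_rot: [-3.141, 0.002, 2.841]
contact_force: [0.9, -0.2, 0.1]
grip_width: 0.7
time: 12.18
tool_pos: [475.4, -247.4, 93.7]
tcp_rot: [3.141, -0.001, 2.841]
contact_force: [-1.1, 0.9, 2.1]
grip_width: 0.2
time: 12.55
tool_pos: [475.5, -247.5, 90.8]
tcp_rot: [3.141, 0.0, 2.841]
contact_force: [-1.3, 0.8, 4.1]
grip_width: 0.1
time: 12.92
tool_pos: [475.5, -247.6, 87.9]
tcp_rot: [3.142, 0.0, 2.841]
contact_force: [-2.2, 1.8, 6.1]
grip_width: 0.7
```

The slope is 0.69 N/mm, a normal spring, so the middle pad is the soft one. I'll finish this press and go over the middle tag at about (606,-10).

```bash
python3 -m handwheel '[[[0,0,-2],[0,0,0]],[[0,0,-1],[0,0,0]],[[0,0,0],[0,0,0]]]'; python3 -m handwheel '[[[0,0,5],[0,0,0]],[[0,0,10],[0,0,0]],[[0,0,20],[0,0,0]],[[0,0,40],[0,0,0]],[[0,0,20],[0,0,0]],[[22,40,0],[0,0,0]],[[22,40,0],[0,0,0]],[[22,40,0],[0,0,0]],[[22,40,0],[0,0,0]],[[22,40,0],[0,0,0]],[[20,38,0],[0,0,0]],[[0,0,0],[0,0,0]]]';  python3 -m handwheel '[[[0,0,-30],[0,0,0]],[[0,0,-20],[0,0,0]],[[0,0,-10],[0,0,0]],[[0,0,0],[0,0,0]],[[0,0,0],[0,0,0]]]'
python3 - <<'E'
from h import *
d=cap('top'); spots(d,'top',['tag_left_top','pad_p'])
d=cap('scene','s4');spots(d,'scene',['pad_p','tag_left_top'])
im=d['img'][150:250,180:290,::-1];cv2.imwrite('pics/s4c.png',cv2.resize(im,None,fx=5,fy=5,interpolation=2))
M=np.linalg.inv(np.array(d['cam_to_world']))
for w in [(606,-10,90),(622,274,90),(573,-235,90),get_obs()['tool_pos']-[0,0,22]]:
    p=M[:3,:3]@np.array(w)+M[:3,3]; print(np.round([d['cx']+d['fx']*p[0]/-p[2],d['cy']-d['fy']*p[1]/-p[2]],1))
E
```

```text
time: 13.3
tool_pos: [475.5, -247.6, 85.1]
tcp_rot: [3.142, 0.0, 2.841]
contact_force: [-2.2, 2.9, 8.6]
grip_width: 0.6
time: 14.8
tool_pos: [606.4, -6.9, 179.4]
tcp_rot: [3.141, 0.0, 2.845]
contact_force: [-0.4, -1.0, -1.2]
grip_width: 0.2
time: 15.42
tool_pos: [606.0, -9.9, 120.7]
tcp_rot: [3.141, 0.002, 2.84]
contact_force: [-0.1, 0.3, 0.8]
grip_width: 0.5
tag_left_top 0.52 [625. 278.  91.] [185. 165.]
pad_p 0.95 [523. 262.  72.] [191. 195.]
pad_p 0.79 [ 318. -206.   53.] [329. 254.]
pad_p 0.73 [ 295. -333.   51.] [367. 261.]
pad_p 0.68 [ 475. -251.   72.] [342. 208.]
pad_p 0.56 [ 457. -390.   58.] [382. 213.]
pad_p 0.74 [ 464. -385.   55.] [191. 152.]
pad_p 0.67 [527. 267.  69.] [309. 235.]
pad_p 0.56 [ 329. -203.   51.] [248. 156.]
pad_p 0.44 [515.  -3.  73.] [248. 194.]
tag_left_top 0.58 [625. 279.  91.] [290. 249.]
[225.6 201.3]
[288.9 247.9]
[190.9 170. ]
[225.6 199.3]
```

View pics/s4c.png

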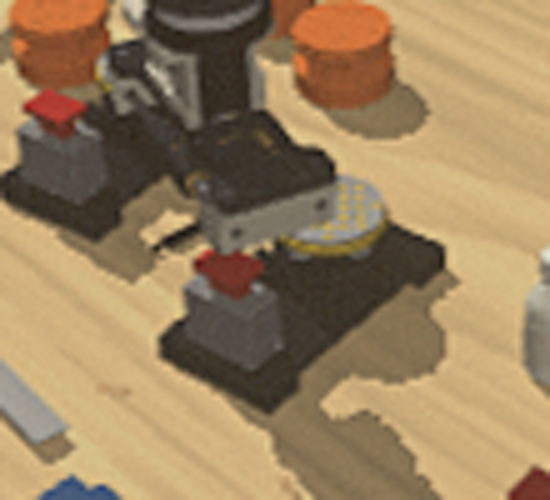

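The cap of the middle tag shows at crop (230,273), directly under the fingertips. It sits about 3 mm further in x than I aimed, so I'll nudge +3 and press.

```bash
python3 -m handwheel '[[[3,1,-4],[0,0,0]],[[0,0,-4],[0,0,0]],[[0,0,-4],[0,0,0]],[[0,0,-4],[0,0,0]],[[0,0,0],[0,0,0]]]'; python3 -m handwheel '[[[0,0,-3],[0,0,0]],[[0,0,-2],[0,0,0]],[[0,0,0],[0,0,0]]]'; python3 -m handwheel '[[[0,0,-2],[0,0,0]],[[0,0,0],[0,0,0]],[[0,0,0],[0,0,0]]]'
```

```text
time: 16.35
tool_pos: [608.4, -8.5, 103.3]
tcp_rot: [-3.142, -0.001, 2.841]
contact_force: [0.6, 0.5, 0.6]
grip_width: 0.5
time: 16.73
tool_pos: [608.4, -8.6, 98.5]
tcp_rot: [3.142, -0.0, 2.841]
contact_force: [-0.1, 1.2, 0.6]
grip_width: 0.8
time: 17.1
tool_pos: [608.5, -8.6, 98.2]
tcp_rot: [3.142, 0.001, 2.841]
contact_force: [-4.7, 0.7, 11.3]
grip_width: 0.7
```

```bash
python3 -m handwheel '[[[0,0,-1],[0,0,0]],[[0,0,0],[0,0,0]],[[0,0,0],[0,0,0]]]'; python3 -m handwheel '[[[0,0,5],[0,0,0]],[[0,0,15],[0,0,0]],[[0,0,30],[0,0,0]],[[0,0,50],[0,0,0]],[[-40,0,30],[0,0,0]],[[-45,0,20],[0,0,0]],[[-45,0,0],[0,0,0]],[[-45,0,0],[0,0,0]],[[-45,0,0],[0,0,0]],[[0,0,0],[0,0,0]],[[0,0,0],[0,0,0]]]'
python3 - <<'E'
from h import *
d=cap('scene','s5')
im=d['img'][140:280,170:350,::-1];cv2.imwrite('pics/s5c.png',cv2.resize(im,None,fx=4.2,fy=4.2,interpolation=2))
E
```

```text
time: 17.48
tool_pos: [608.5, -8.6, 98.1]
tcp_rot: [3.142, 0.001, 2.841]
contact_force: [-6.2, 0.4, 17.9]
grip_width: 0.2
time: 18.85
tool_pos: [389.6, -8.8, 246.6]
tcp_rot: [3.141, 0.002, 2.841]
contact_force: [0.3, -0.6, -0.4]
grip_width: 0.4
```

View pics/s5c.png

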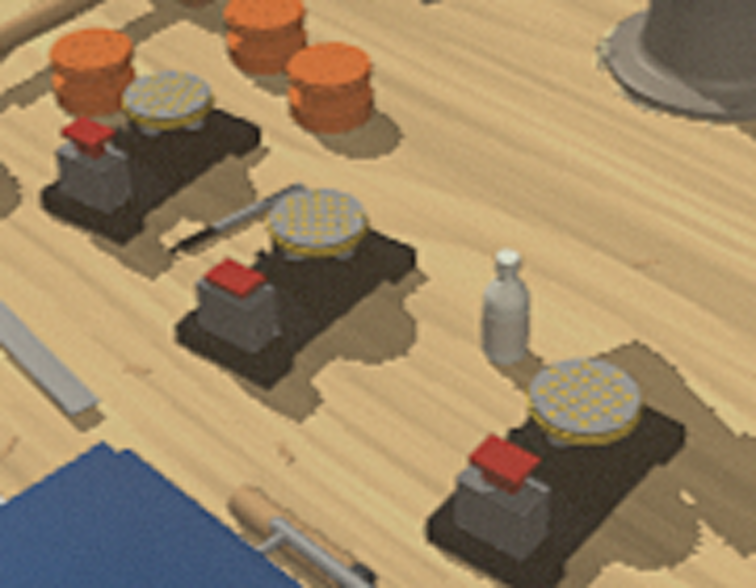

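The middle tag at (237,278) is down near its housing. The other two, at (88,137) and (504,463), are up. All three pads are up and seated, the glue and pencil haven't moved, and the arm is clear.

```bash
python3 -c "
from plant import bot;print(bot.close_job())"
```

```text
the job is handed in; nothing more can be done
None
```

The middle pad is the soft one. I pushed its red tag fully down and handed the job in at about 19 s; no verdict was reported.

I pressed the pads left, middle, right and let each come back up:

| Pad | Press depth (from tool height) | Force at that depth | Slope |
|---|---|---|---|
| Left | about 8 mm | 11.0 N | about 1.2 N/mm |
| Middle | about 9 mm | 4.3 N | about 0.3 N/mm |
| Right | about 9 mm | 8.6 N | about 0.7 N/mm |

- **Tag:** pushing the middle tag, the force rose to 17.9 N with the tool stopped at 98.1 mm. That puts the fingertips at 76 mm, the tag's fully-down height. I saw only 0.6 N at the pauses on the way down, not the 3 N of friction expected, probably because the tag stays put once the fingers stop moving.
- **Last picture:** the middle tag is down and the other two are up. All three pads are up and seated, and the glue and pencil are undisturbed. The arm is raised clear, at about 0.5 N, which is noise.
- **Disagreements:** my first colour-based pad positions were up to about 10 mm off the network estimates, so I used the wrist and network ones. I also moved the tag aim 3 mm after a close look.

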